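# Hang the captured-piece tray in the notch of the drawer rim

### The job

Pick up the rosewood captured-piece tray and hang it by its own brass hook over the front rim of the open drawer, pocket on the outside, with the hook dropped into the single notch of the brass strip that caps the rim. Where the notch lies must be felt or seen, for instance by sliding the hook lightly along the strip until it falls in; press it firmly home with about 10 N (never 35 N or more on the drawer, so meet it slowly, about 1 cm/s), then let go and leave it hanging there. Leave the incense holder, frog, kifu block and piece box where they are.

Things in the scene. Friction and masses are not known exactly. Their poses are not given: they have to be found in the camera images.
- tray_grip (a point): Centre of the tray's upright grip tab, to be pinched: 16 (x) x 24 (y) x 44 mm (z). Tray axes: z up, x from the open pocket (front) to the hook (back), y along the rim when hung. The tray, 0.12 to 0.25 kg, stands upright at the start, this point 107 mm above its underside. The hook's brass bridge (4 mm thick) begins directly below the tab.
- tray_hook (a point): Middle of the hook's slot, on the underside of its bridge; tray axes; 4.5 mm further along x and 26 mm lower than tray_grip. Slot 11 mm wide along x, between the tray's back plate (6 mm thick, at -x) and the brass tongue (4 mm thick, at +x, reaching 24 mm down). Bridge and tongue are 24 mm wide along y. The tray reaches 81 mm below this point.
- tray_pocket (a point): Centre of the tray's open-topped rosewood pocket, 50 x 80 x 45 mm (x, y, z), tray axes; 30.5 mm in front (-x) of tray_hook and 58.5 mm below it. A few captured pieces are stuck in it.
- drawer: Open hinoki drawer, fixed. Origin under the middle of its front wall, at tatami height; x points into the drawer, y along the front wall, z up. Front wall 8 mm thick (x -4 to 4 mm), 300 mm long, wooden top 95 mm up. Drawer floor 20 mm up. The shogi board over it (top 160 mm up) begins at least 140 mm behind the front wall.
- incense: Blue porcelain incense holder, 72 mm across, 46 mm tall, loose on the drawer floor; origin at the centre of its underside. Leave alone.
- frog: Cast bronze paperweight frog, about 60 mm long and 48 mm tall, loose on the drawer floor; origin at the centre of its underside. Leave alone.
- kifu: Walnut kifu rest block, 70 x 110 x 44 mm, loose on the tatami to one side; origin at the centre of its underside. Leave alone.
- piecebox: Pale wooden piece box, 84 x 114 x 59 mm, loose on the tatami to the other side; origin at the centre of its underside. Leave alone.
- rim_mid (a point): Middle of the front rim at strip-top height (102 mm up), drawer axes. A fixed brass strip, 8 mm wide, 7 mm tall, caps the rim at least 70 mm to each side of here. It has one notch, 27 mm wide along y, cut down to the wood; its centre lies anywhere from -28 to 28 mm along y of here (not reported). The 24 mm hook drops 7 mm into it.

How it is judged:
By the outcome, as a careful person would: the job done as asked, in the order asked, and still so for the second after the job is handed in, with the robot touching nothing.
It also fails if it takes over 61 s, if anything falls off the work surface, if the arm or the gripper's body presses on something with over 40 N, if the wrist force passes 120 N, or if a joint passes its speed limit or range.

### The arm

A 7-joint arm with a two-finger parallel gripper is mounted at the origin on the work surface. World frame = base frame: x ahead of the robot, y to its left, z up, the work surface at z = 0. Lengths are in m, angles in rad, forces in N, time in s.
With the tool pointing down it reaches from about 0.425 to 0.875 m from the base axis. Payload 8.4 kg.
Tool frame: the origin (TCP) lies between the finger pads; the fingertips stand 14 mm ahead of it and the grasp point (between the pads) lies 5 mm behind it; z points along the fingers, y is the direction in which the jaws open and shut (so a half turn about z gives the same grasp; the last joint's range is limited). The gripper opens to 85 mm and grips with 20 to 120 N. Pads are 22 mm wide; open, the fingers measure 114 mm over their backs; the gripper's body (76 mm by 85 mm) begins 54 mm behind the grasp point. The pads swing forward as they close: fully open they stand 13 mm farther back than shut.
Start: joints at [-1.271, 0.333, 0.04, 1.465, -0.013, 1.343, -0.059], TCP at [0.252, 0.599, 0.245] pointing down, gripper open.
Joint ranges: [-2.58, 2.58], [-0.38, 2.09], [-1.3, 1.39], [0.25, 2.4], [-1.5, 4.64], [0.08, 2.09], [-2.65, 2.65]. Speed limits (rad/s): [2.22, 2.22, 2.79, 2.79, 3.14, 3.14, 3.14].

### API

Orientations are given as a unit quaternion [w, x, y, z].
In Python, from bench import state, camera, camera_params, finish_job gives the robot as it stands. The module is installed in compiled form; this text tells all that it offers.
- The arm moves only by the tool servo_tool, never from a script. Its arguments are lists of equal length, an entry for each row: "xyz": the shift along the tool's x, y, z in m, a list of three; "turn": the turn about the tool's z in degrees. In form: {"xyz": [[tx, ty, tz], ...], "turn": [turn, ...]}. A call has 1 to 20 rows; each row is the pose to reach, as a shift and turn from the pose commanded when the call began, along the tool's axes at that moment; what a row does not reach only later rows make up. A row lasts 1/12 s, in which the tool goes at most 41.7 mm and 7.16 degrees, less where a joint would pass 70% of its speed; a pose out of reach is approached as far as the arm can. A call with a gripper value outside its range is refused whole. "hand" is the finger opening in m, from 0 to 0.0854, set as the call begins (left out, the last holds). The fingers move at their own pace and stop on an object; "newtons" is the grip in N (left out, the last holds). Time passes only in rows, so rows that repeat a pose let the fingers close. It gives the time, the measured TCP pose, the force and the opening at its end, in the units of the state.
- state(): the state, without advancing time (a new reading comes with each control period).
- camera(name): name is "scene" or "side" or "wrist"; returns (picture, depth): 420x560x3 uint8, red, green, blue; 420x560 float32, m along the optical axis (not along the pixel's ray), 0 where there is no reading.
- camera_params(name): a dict with "fx", "fy", "cx", "cy" (pixels), "k1" (the pictures are not rectified: a ray, as slopes to the right and down, at radius r is drawn at 1 + k1 r^2 times it, then the intrinsics apply), "R" (3x3) and "t" (3): a world point X has camera coordinates R X + t. Camera axes: x right, y down, z forward; pixel columns grow to the right and rows downward; lengths in m; the calibration is good to about 2 mm. A picture is of the moment at which its call begins: read the wrist's pose just before it. camera_params takes no time and is no camera call; for the wrist camera it gives the pose at the moment of the call.
- finish_job(): hands the job in, once; it reports no verdict.
The state is a dict: "time_s": time; "joint_positions": joint angles; "joint_velocities": joint speeds; "joint_efforts": joint torques, N m; "eef_pos": TCP position; "ee_rot": TCP orientation; "contact_force": force on the tool from outside, world axes, zero at the start; "torque": the same for the moment, N m; "width": finger opening in m.
Only numpy, scipy, OpenCV 4.12 (cv2) and the standard library are available. Lean on these libraries where they do the work, as an engineer would, in place of code of your own. Each camera call takes 0.05 s, during which the arm holds its last target. There are 200 camera calls.

## Working session

There is one attempt and no reset: what is moved stays moved. The work goes in short steps, Python scripts to look and compute and a tool call to move; the robot and the scene stay as the last step left them, time stands still between calls to the robot, and variables do not carry over. Pictures are saved under pics/ and viewed, about 8 in all and at most 12, crops included, and the job is handed in when it is done.

Besides the shell and the picture viewer there is one more tool, called after "Request:" in YAML: its name, and indented under it one key for each argument. servo_tool: Moves the arm, as the interface text tells. Its arguments: {"type":"object","properties":{"xyz":{"type":"array","items":{"type":"array","items":{"type":"number"}}},"turn":{"type":"array","items":{"type":"number"}},"hand":{"type":"number"},"newtons":{"type":"number"}},"required":["xyz","turn"]}

```bash
mkdir -p pics
cat > h.py <<'E'
import numpy as np, cv2
from bench import state, camera, camera_params, finish_job
def grab(n,save=None):
    P=camera_params(n); im,d=camera(n)
    if save: cv2.imwrite('pics/'+save,im[:,:,::-1])
    np.savez('last_'+n+'.npz',im=im,d=d,**{k:np.array(v) for k,v in P.items()})
    return im,d,P
def load(n):
    z=np.load('last_'+n+'.npz'); return z['im'],z['d'],{k:z[k] for k in z.files}
def cloud(d,P):
    h,w=d.shape; v,u=np.mgrid[:h,:w].astype(float)
    K=np.array([[P['fx'],0,P['cx']],[0,P['fy'],P['cy']],[0,0,1]],float)
    p=cv2.undistortPoints(np.stack([u,v],-1).reshape(-1,1,2),K,np.array([float(P['k1']),0,0,0])).reshape(h,w,2)
    c=np.dstack([p*d[...,None],d])
    X=(c-np.array(P['t']))@np.array(P['R']); X[d==0]=np.nan
    return X
E
python3 - <<'E'
from h import *
s=state(); print({k:np.round(v,3) for k,v in s.items()})
ims=[]
for n in ['scene','side']:
    im,d,P=grab(n,n+'0.png'); print(n,-np.array(P['R']).T@P['t'],np.array(P['R'])[2])
E
```

```text
{'time_s': np.float64(0.0), 'joint_positions': array([-1.271,  0.334,  0.04 ,  1.466, -0.013,  1.343, -0.059]), 'joint_velocities': array([ 0.   ,  0.001, -0.001,  0.   , -0.   ,  0.   , -0.001]), 'joint_efforts': array([-1.0000e-03, -6.5857e+01,  1.3650e+00, -4.0556e+01,  1.7000e-02,
        1.3000e-02,  0.0000e+00]), 'eef_pos': array([0.252, 0.599, 0.244]), 'ee_rot': array([-0.   ,  0.198,  0.98 , -0.001]), 'contact_force': array([0.145, 0.449, 0.364]), 'torque': array([ 0.069, -0.035,  0.047]), 'width': np.float64(0.085)}
scene [ 1.1211777  -0.08605704  0.86510242] [-0.55532406  0.08300782 -0.82748105]
side [ 0.3119845  -0.40203057  0.68756379] [ 0.34052001  0.52849958 -0.77764666]
```

View pics/scene0.png

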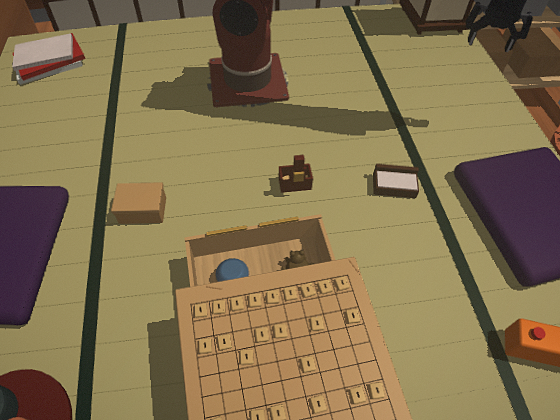

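View pics/side0.png

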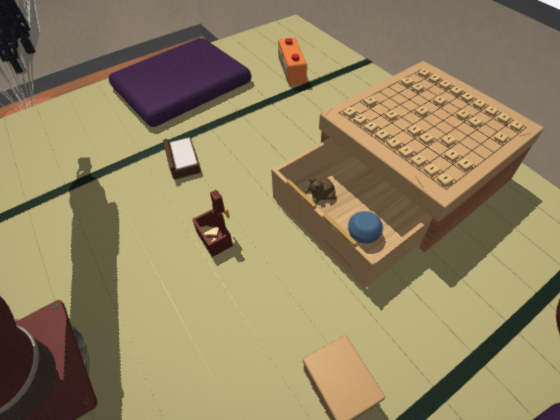

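The scene picture shows the tray at about (295,177) and the drawer's front wall from (187,240) to (322,218). The brass strip has a gap near (252,229), which is probably the notch. The side view shows the tab at (217,203) and the strip from (288,182) to (355,240).

Run:
```python
from h import *
for n,box in [('scene',(270,150,325,200)),('side',(185,180,245,260))]:
    im,d,P=load(n); X=cloud(d,P); 
    u0,v0,u1,v1=box; Y=X[v0:v1,u0:u1].reshape(-1,3)
    a=Y[(Y[:,2]>.092)&(Y[:,2]<.15)]
    t=Y[Y[:,2]>.12]
    print(n,'tab',len(a),a.min(0),a.max(0),a.mean(0),'top',len(t),t.mean(0))
    b=Y[(Y[:,2]>.015)&(Y[:,2]<.15)].astype(np.float32)
    print('tray rect',cv2.minAreaRect(b[:,:2]))
    m=np.isfinite(X[...,2])&(X[...,2]>.08)&(X[...,2]<.115)&(X[...,0]>.55)&(X[...,0]<.9)&(abs(X[...,1])<.35)
    hsv=cv2.cvtColor(im,cv2.COLOR_RGB2HSV)
    br=m&(hsv[...,1]>150)&(hsv[...,0]>15)&(hsv[...,0]<30)
    v,u=np.nonzero(br); print('brass',len(u), 'u',u.min() if len(u) else 0,u.max() if len(u) else 0)
    B=X[br]; 
    if len(B):
        B=B[B[:,2]>.098]; l=cv2.fitLine(B[:,:2].astype(np.float32),cv2.DIST_HUBER,0,.01,.01).ravel(); print('line',l,B[:,2].mean(), len(B))
        s=(B[:,:2]-l[2:])@l[:2]; print(np.histogram(s,bins=np.arange(-.12,.12,.005)))
        print('px',np.c_[u,v][:0])
    z=X[...,2]; w=X[m&(z>.088)]
    print('wall rect',cv2.minAreaRect(w[:,:2].astype(np.float32)))
c=[]
im,_,_=load('scene');c.append(cv2.resize(im[200:280,170:340],(796,375),interpolation=cv2.INTER_CUBIC))
im,_,_=load('side');a=cv2.resize(im[130:280,180:430],(375,225),interpolation=cv2.INTER_CUBIC);b=cv2.resize(im[185:260,185:245],(180,225),interpolation=cv2.INTER_CUBIC)
im,_,_=load('scene');e=cv2.resize(im[150:200,270:323],(239,225),interpolation=cv2.INTER_CUBIC)
c.append(np.pad(np.hstack([a,b,e]),((0,0),(0,2),(0,0))))
cv2.imwrite('pics/crop.png',np.vstack(c)[:,:,::-1])
```

```text
scene tab 162 [0.45444913 0.06463153 0.09320538] [0.47291502 0.08978494 0.13198151] [0.46748409 0.0761169  0.11644813] top 77 [0.46519451 0.07647497 0.12723092]Traceback (most recent call last):
  File "<stdin>", line 9, in <module>
cv2.error: OpenCV(4.12.0) /io/opencv/modules/imgproc/src/convhull.cpp:143: error: (-215:Assertion failed) total >= 0 && (depth == CV_32F || depth == CV_32S) in function 'convexHull'
```

Run:
```python
from h import *
np.set_printoptions(precision=4,suppress=True,linewidth=200)
R=lambda p: cv2.minAreaRect(np.ascontiguousarray(p[:,:2],np.float32).reshape(-1,1,2))
for n,box in [('scene',(270,150,325,200)),('side',(185,180,245,260))]:
    im,d,P=load(n); X=cloud(d,P).reshape(420,560,3)
    u0,v0,u1,v1=box; Y=X[v0:v1,u0:u1].reshape(-1,3)
    a=Y[(Y[:,2]>.092)&(Y[:,2]<.15)]; t=Y[(Y[:,2]>.125)&(Y[:,2]<.15)]
    print(n,'tab',a.min(0),a.max(0),'top',len(t),t.mean(0),R(t))
    print('tray rect',R(Y[(Y[:,2]>.015)&(Y[:,2]<.06)]))
    z=X[...,2]
    m=np.isfinite(z)&(z>.085)&(z<.115)&(X[...,0]>.5)&(X[...,0]<.8)&(X[...,1]>-.1)&(X[...,1]<.35)
    hsv=cv2.cvtColor(im,cv2.COLOR_RGB2HSV)
    br=m&(hsv[...,1]>165)&(hsv[...,0]>15)&(hsv[...,0]<32)
    B=X[br]; print('brass',len(B))
    if len(B)>10:
        l=cv2.fitLine(np.ascontiguousarray(B[:,:2],np.float32),cv2.DIST_HUBER,0,.01,.01).ravel(); print('line',l,B[:,2].mean())
        s=(B[:,:2]-l[2:])@l[:2]; h,e=np.histogram(s,bins=np.arange(-.12,.12,.005)); print(h)
    m2=np.isfinite(z)&(z>.087)&(z<.11)&(X[...,0]>.5)&(X[...,0]<.85)&(X[...,1]>-.15)&(X[...,1]<.35)
    print('walls rect',R(X[m2]))
im,_,_=load('scene');im2,_,_=load('side')
r=lambda a,w,h:cv2.resize(a,(w,h),interpolation=cv2.INTER_CUBIC)
top=r(im[200:280,170:340],794,375)
a=np.hstack([r(im2[130:280,180:430],375,225),r(im2[185:260,185:245],180,225),r(im[150:200,270:323],239,225)])
cv2.imwrite('pics/crop.png',np.vstack([top,a])[:,:,::-1])
```

```text
scene tab [0.4544 0.0646 0.0932] [0.4729 0.0898 0.132 ] top 62 [0.4641 0.0766 0.1283] ((0.4634643495082855, 0.07726653665304184), (0.024228733032941818, 0.01762954145669937), 87.28428649902344)
tray rect ((0.44401758909225464, 0.07729615271091461), (0.08036396652460098, 0.06568057835102081), 89.29243469238281)
brass 15
line [ 0.0679 -0.9977  0.6148 -0.0345] 0.10247481060693717
[0 0 0 0 0 0 0 0 0 1 0 2 0 0 1 0 1 0 1 1 0 1 0 0 0 0 0 0 0 0 0 1 1 1 1 1 2 0 0 0 0 0 0 0 0 0 0]
walls rect ((0.6657418012619019, -0.021270841360092163), (0.1130690723657608, 0.2535253167152405), 2.3630876541137695)
side tab [0.4536 0.0617 0.0927] [0.47   0.0877 0.1307] top 88 [0.4617 0.0736 0.1287] ((0.46184831857681274, 0.07490790635347366), (0.025600841268897057, 0.016150984913110733), 89.97351837158203)
tray rect ((0.4430234432220459, 0.07478787750005722), (0.08355312794446945, 0.06502152234315872), 89.14341735839844)
brass 0
walls rect ((0.6409831047058105, 0.01885335147380829), (0.31093740463256836, 0.14570996165275574), 59.9127082824707)
```

View pics/crop.png

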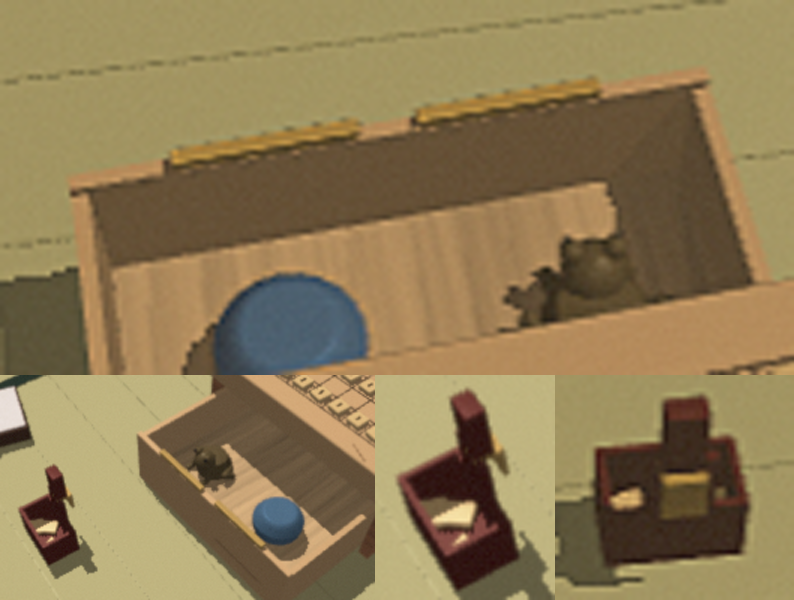

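The crop shows the strip's left segment from (172,157) to (358,127), then a bare-wood gap, then its right segment from (413,117) to (598,86). The tray stands with its pocket toward the robot and its hook tongue facing away, at a yaw near 0.

Run:
```python
from h import *
np.set_printoptions(precision=4,suppress=True,linewidth=200)
def onz(P,uv,z):
    K=np.array([[P['fx'],0,P['cx']],[0,P['fy'],P['cy']],[0,0,1]],float)
    p=cv2.undistortPoints(np.array(uv,float).reshape(-1,1,2),K,np.array([float(P['k1']),0,0,0])).reshape(-1,2)
    r=np.c_[p,np.ones(len(p))]@P['R']; c=-P['R'].T@P['t']; return c+r*((z-c[2])/r[:,2])[:,None]
im,d,P=load('scene')
q=np.array([(172,157),(358,127),(413,117),(598,86)],float)
q=(q+.5)/4.68-.5+np.array([170,200])
W=onz(P,q,.102); print('strip pts scene',W)
im,d,P2=load('side')
q2=(np.array([(160,451),(203,487),(216,503),(262,545)],float)-[0,375]+.5)/1.5-.5+np.array([180,130]); W2=onz(P2,q2,.102); print('side',W2)
for p in (W,W2):
    dd=p[3]-p[0]; L=np.linalg.norm(dd[:2]); print('len',L,'yaw',np.degrees(np.arctan2(-dd[0],dd[1])),'segs',np.linalg.norm(np.diff(p,axis=0),axis=1),'mid',p[[0,3]].mean(0),'notch',p[1:3].mean(0))
# wall top from depth
for n in ('scene','side'):
    im,d,P=load(n); X=cloud(d,P).reshape(-1,3); X=X[np.isfinite(X[:,2])]
    a=W[3,:2]-W[0,:2]; a/=np.linalg.norm(a); s=(X[:,:2]-W[[0,3],:2].mean(0))@a; t=(X[:,:2]-W[0,:2])@np.array([a[1],-a[0]])
    m=(abs(s)<.17)&(abs(t)<.02)&(X[:,2]>.089)&(X[:,2]<.11); B=X[m]
    l=cv2.fitLine(np.ascontiguousarray(B[:,:2],np.float32),cv2.DIST_HUBER,0,.01,.01).ravel()
    l=l*(1 if l[1]>0 else -1) if 0 else l
    v=l[:2]*np.sign(l[1]); print(n,len(B),'yaw',np.degrees(np.arctan2(-v[0],v[1])),'s range',s[m].min(),s[m].max(),'t mean',t[m].mean(),'z',np.percentile(B[:,2],[10,50,90]))
# tray yaw via back plate / pocket rims
for n in ('scene','side'):
    im,d,P=load(n); X=cloud(d,P).reshape(-1,3)
    m=(abs(X[:,0]-.444)<.06)&(abs(X[:,1]-.076)<.06)&(X[:,2]>.04)&(X[:,2]<.06); print(n,cv2.minAreaRect(np.ascontiguousarray(X[m][:,:2],np.float32).reshape(-1,1,2)))
w=camera_params('wrist'); print('wrist cam',-np.array(w['R']).T@w['t'],np.array(w['R']),state()['eef_pos'])
```

```text
strip pts scene [[ 0.6247 -0.1497  0.102 ]
 [ 0.6202 -0.0648  0.102 ]
 [ 0.6182 -0.0394  0.102 ]
 [ 0.6129  0.0473  0.102 ]]
side [[ 0.608   0.0467  0.102 ]
 [ 0.6183 -0.038   0.102 ]
 [ 0.6161 -0.0685  0.102 ]
 [ 0.6227 -0.1508  0.102 ]]
len 0.19735441053778327 yaw 3.425745286174658 segs [0.085  0.0255 0.0868] mid [ 0.6188 -0.0512  0.102 ] notch [ 0.6192 -0.0521  0.102 ]
len 0.1979796685618572 yaw -175.73858604753102 segs [0.0853 0.0305 0.0825] mid [ 0.6153 -0.0521  0.102 ] notch [ 0.6172 -0.0533  0.102 ]
scene 808 yaw 3.438547 s range -0.14672242891876774 0.15377731870689024 t mean 0.0013981676701172677 z [0.0906 0.0959 0.1025]
side 870 yaw 3.7699885 s range -0.14820128245023795 0.15253227895723703 t mean -0.001765804761001162 z [0.0908 0.0958 0.1025]
scene ((0.44401758909225464, 0.07729615271091461), (0.08036396652460098, 0.06568057835102081), 89.29243469238281)
side ((0.4431074261665344, 0.07544392347335815), (0.08226151019334793, 0.0648331567645073), 89.2386703491211)
wrist cam [0.1815 0.6287 0.3737] [[ 0.3889  0.9213 -0.0013]
 [ 0.8797 -0.371   0.2974]
 [ 0.2735 -0.1168 -0.9548]] [0.2523 0.5986 0.2445]
```

Request:
servo_tool:
  xyz:
    - [-0.004, -0.004, 0]
    - [-0.014, -0.014, 0.002]
    - [-0.03, -0.03, 0.004]
    - [-0.052, -0.052, 0.006]
    - [-0.075, -0.076, 0.008]
    - [-0.101, -0.102, 0.011]
    - [-0.127, -0.128, 0.014]
    - [-0.153, -0.154, 0.017]
    - [-0.179, -0.18, 0.02]
    - [-0.204, -0.206, 0.023]
    - [-0.23, -0.232, 0.026]
    - [-0.256, -0.258, 0.029]
    - [-0.282, -0.284, 0.032]
    - [-0.308, -0.31, 0.035]
    - [-0.331, -0.334, 0.037]
    - [-0.351, -0.354, 0.039]
    - [-0.369, -0.372, 0.041]
    - [-0.383, -0.386, 0.043]
    - [-0.393, -0.396, 0.045]
    - [-0.397, -0.4, 0.045]
  turn: [0.7, 2.4, 5.1, 8.8, 12.9, 17.3, 21.8, 26.2, 30.6, 35, 39.4, 43.9, 48.3, 52.7, 56.8, 60.2, 63.2, 65.6, 67.3, 68]
  hand: 0.06

```text
time_s: 1.77
eef_pos: [0.4632, 0.0743, 0.1999]
ee_rot: [-0.0, 0.714, 0.7, -0.0]
contact_force: [0.5, 0.1, -0.0]
width: 0.0601
```

Run:
```python
from h import *
s=state(); print(s['time_s'],s['eef_pos'],s['ee_rot'],s['width'],s['contact_force'])
im,d,P=grab('wrist','w1.png'); X=cloud(d,P).reshape(-1,3)
m=(abs(X[:,0]-.4625)<.02)&(abs(X[:,1]-.076)<.025)&(X[:,2]>.12)&(X[:,2]<.134); print(m.sum(),X[m].mean(0) if m.any() else 0, cv2.minAreaRect(np.ascontiguousarray(X[m][:,:2],np.float32).reshape(-1,1,2)) if m.sum()>5 else 0)
```

```text
1.7667 [0.46319346 0.07429204 0.19992462] [-3.68739631e-05  7.13743745e-01  7.00406876e-01 -2.69968383e-04] 0.060069675645454554 [ 0.50389005  0.11865253 -0.01708387]
985 [0.46253804 0.07781924 0.1289076 ] ((0.46228957176208496, 0.07650631666183472), (0.024140672758221626, 0.015726419165730476), 88.76101684570312)
```

View pics/w1.png

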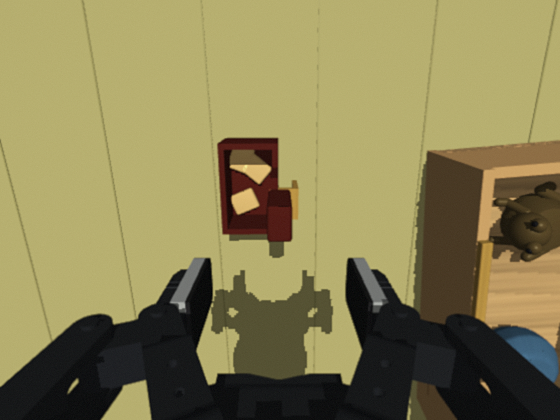

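The wrist view shows the tab at (280,215) between the fingers. Its measured top is at (0.4623, 0.0765, 0.129), which matches the 129 mm expected. I'll go down to it.

Request:
servo_tool:
  xyz:
    - [0.001, 0, 0.008]
    - [0.002, -0.001, 0.022]
    - [0.002, -0.001, 0.036]
    - [0.002, -0.001, 0.05]
    - [0.002, -0.001, 0.064]
    - [0.002, -0.001, 0.077]
    - [0.002, -0.001, 0.087]
    - [0.002, -0.001, 0.093]
    - [0.002, -0.001, 0.096]
    - [0.002, -0.001, 0.096]
  turn: [0, 0, 0, 0, 0, 0, 0, 0, 0, 0]

```text
time_s: 2.65
eef_pos: [0.4616, 0.0786, 0.1038]
ee_rot: [-0.0, 0.712, 0.702, -0.0]
contact_force: [-0.0, -0.0, 0.3]
width: 0.06
```

Request:
servo_tool:
  xyz:
    - [0, 0, 0]
    - [0, 0, 0]
    - [0, 0, 0]
    - [0, 0, 0]
    - [0, 0, 0]
    - [0, 0, 0]
    - [0, 0, 0]
    - [0, 0, 0]
  turn: [0, 0, 0, 0, 0, 0, 0, 0]
  hand: 0.0
  newtons: 60

```text
time_s: 3.32
eef_pos: [0.4622, 0.0783, 0.1046]
ee_rot: [0.0, 0.712, 0.702, 0.0]
contact_force: [0.8, 0.0, 2.3]
width: 0.015
```

Request:
servo_tool:
  xyz:
    - [0, 0, -0.004]
    - [0, 0, -0.013]
    - [0, 0, -0.025]
    - [0, 0, -0.037]
    - [0, 0, -0.049]
    - [0, 0, -0.058]
    - [0, 0, -0.064]
    - [0, 0, -0.065]
    - [0, 0, -0.065]
  turn: [0, 0, 0, 0, 0, 0, 0, 0, 0]

```text
time_s: 4.07
eef_pos: [0.462, 0.0783, 0.1695]
ee_rot: [0.0, 0.712, 0.702, 0.0]
contact_force: [0.5, 1.1, -1.7]
width: 0.0153
```

Request:
servo_tool:
  xyz:
    - [-0.003, 0.004, 0]
    - [-0.012, 0.014, 0]
    - [-0.026, 0.03, 0]
    - [-0.043, 0.05, 0]
    - [-0.06, 0.07, 0]
    - [-0.077, 0.09, 0]
    - [-0.093, 0.11, 0]
    - [-0.107, 0.126, 0]
    - [-0.118, 0.138, 0]
    - [-0.125, 0.146, 0]
    - [-0.128, 0.15, 0]
    - [-0.128, 0.15, 0]
    - [-0.128, 0.15, 0]
  turn: [0, -0.4, -0.9, -1.4, -2, -2.5, -3, -3.5, -4, -4.4, -4.6, -4.6, -4.6]

```text
time_s: 5.15
eef_pos: [0.6096, -0.0519, 0.1686]
ee_rot: [-0.0, 0.684, 0.73, -0.001]
contact_force: [-0.3, 1.0, -1.1]
width: 0.0154
```

Run:
```python
from h import *
from scipy.spatial.transform import Rotation as Ro
np.set_printoptions(precision=4,suppress=True,linewidth=200)
s=state(); p=s['eef_pos']; q=s['ee_rot']; M=Ro.from_quat([q[1],q[2],q[3],q[0]]).as_matrix(); print(s['time_s'],p,s['width'],s['contact_force'],'tool y yaw',np.degrees(np.arctan2(M[1,1],M[0,1])))
R=lambda a: cv2.minAreaRect(np.ascontiguousarray(a[:,:2],np.float32).reshape(-1,1,2))
ims=[]
for n in ('scene','side','wrist'):
    im,d,P=grab(n,n+'2.png'); X=cloud(d,P).reshape(-1,3); X=X[np.isfinite(X[:,2])]
    y=X-p
    # pocket / tray body below tool
    m=(abs(y[:,0])<.08)&(abs(y[:,1])<.06)&(X[:,2]>.06)&(X[:,2]<.108)&(y[:,0]<.012)
    if m.sum()>5: print(n,'pocket',m.sum(),R(X[m]))
    dr=np.array([-.061,.998]); nn=np.array([.998,.061])
    s_=(X[:,:2]-[.6183,-.0525])@dr; t=(X[:,:2]-[.6183,-.0525])@nn
    m=(abs(s_)<.16)&(abs(s_)>.06)&(abs(t)<.015)&(X[:,2]>.0925)&(X[:,2]<.106)
    B=X[m]
    if len(B)>20: print(n,'rim',len(B),'t pct',np.percentile(t[m],[2,25,50,75,98]),'s',s_[m].min(),s_[m].max(),'slope',np.degrees(np.polyfit(s_[m],t[m],1)[0]),'z',np.percentile(B[:,2],[10,90]))
    ims.append(im)
cv2.imwrite('pics/c2.png',np.hstack([cv2.resize(ims[0][150:270,180:340],(400,300),interpolation=2),cv2.resize(ims[2],(400,300))])[:,:,::-1])
```

```text
5.15 [ 0.6096 -0.0519  0.1686] 0.015391003605315541 [-0.2927  0.996  -1.1409] tool y yaw 3.7318590201331707
scene pocket 750 ((0.5898036956787109, -0.05124501511454582), (0.06357309222221375, 0.1171148493885994), 0.009841715916991234)
scene rim 363 t pct [-0.0045 -0.0014  0.0017  0.0034  0.0053] s -0.1437842903365275 0.1547838929018477 slope -0.1811079648779665 z [0.0935 0.1026]
side pocket 1475 ((0.5884228944778442, -0.05313529074192047), (0.06516256183385849, 0.12008175998926163), 2.505880355834961)
side rim 401 t pct [-0.0055 -0.0036 -0.0018  0.0008  0.0038] s -0.14672443606588292 0.1533508497693126 slope -0.2276112619820844 z [0.0936 0.1024]
wrist pocket 8246 ((0.5915512442588806, -0.042193666100502014), (0.06510072201490402, 0.09493155777454376), 7.348493576049805)
wrist rim 2272 t pct [-0.0046 -0.0028 -0.0008  0.0013  0.0032] s -0.11678239761032887 0.12770363125906384 slope -0.14865046873513754 z [0.0951 0.1031]
```

View pics/c2.png

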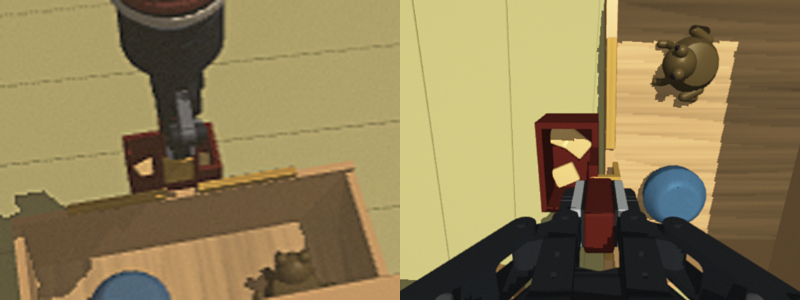

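The left half shows the tray hanging above the front wall, just at the notch. The right half, from the wrist camera, shows the pocket at (565,165) outside the wall and the tongue at (615,168) over the strip line. I'll centre the slot on the rim and come down slowly.

Request:
servo_tool:
  xyz:
    - [0, 0.002, 0.003]
    - [0.0005, 0.0035, 0.007]
    - [0.0005, 0.0037, 0.011]
    - [0.0005, 0.0037, 0.014]
    - [0.0005, 0.0037, 0.016]
    - [0.0005, 0.0037, 0.016]
    - [0.0005, 0.0037, 0.016]
  turn: [0, 0, 0, 0, 0, 0, 0]

```text
time_s: 5.88
eef_pos: [0.6136, -0.0513, 0.1532]
ee_rot: [-0.0, 0.684, 0.73, -0.0]
contact_force: [-0.4, -0.9, -1.8]
width: 0.0153
```

Request:
servo_tool:
  xyz:
    - [0, 0, 0.0008]
    - [0, 0, 0.0016]
    - [0, 0, 0.0024]
    - [0, 0, 0.0032]
    - [0, 0, 0.004]
    - [0, 0, 0.0048]
    - [0, 0, 0.0056]
    - [0, 0, 0.0056]
  turn: [0, 0, 0, 0, 0, 0, 0, 0]

```text
time_s: 6.55
eef_pos: [0.6136, -0.0513, 0.1475]
ee_rot: [-0.0, 0.684, 0.73, -0.0]
contact_force: [-0.3, 0.6, -1.6]
width: 0.0154
```

Request:
servo_tool:
  xyz:
    - [0, 0, 0.0008]
    - [0, 0, 0.0016]
    - [0, 0, 0.0024]
    - [0, 0, 0.0032]
    - [0, 0, 0.004]
    - [0, 0, 0.0048]
    - [0, 0, 0.0056]
    - [0, 0, 0.0064]
    - [0, 0, 0.0072]
    - [0, 0, 0.008]
    - [0, 0, 0.008]
  turn: [0, 0, 0, 0, 0, 0, 0, 0, 0, 0, 0]

```text
time_s: 7.47
eef_pos: [0.6136, -0.0512, 0.1395]
ee_rot: [-0.0, 0.684, 0.73, -0.0]
contact_force: [-0.2, -0.3, -0.9]
width: 0.0156
```

Request:
servo_tool:
  xyz:
    - [0, 0, 0.0008]
    - [0, 0, 0.0016]
    - [0, 0, 0.0024]
    - [0, 0, 0.0032]
    - [0, 0, 0.004]
    - [0, 0, 0.0048]
    - [0, 0, 0.0056]
    - [0, 0, 0.0064]
    - [0, 0, 0.0072]
    - [0, 0, 0.008]
    - [0, 0, 0.0088]
    - [0, 0, 0.0096]
    - [0, 0, 0.0104]
    - [0, 0, 0.0112]
    - [0, 0, 0.0112]
  turn: [0, 0, 0, 0, 0, 0, 0, 0, 0, 0, 0, 0, 0, 0, 0]

```text
time_s: 8.72
eef_pos: [0.6136, -0.0513, 0.1283]
ee_rot: [-0.0, 0.684, 0.73, -0.0]
contact_force: [-0.1, 0.1, -2.1]
width: 0.0155
```

Request:
servo_tool:
  xyz:
    - [0, 0, 0.0008]
    - [0, 0, 0.0016]
    - [0, 0, 0.0024]
    - [0, 0, 0.0032]
    - [0, 0, 0.004]
    - [0, 0, 0.004]
  turn: [0, 0, 0, 0, 0, 0]

```text
time_s: 9.22
eef_pos: [0.6139, -0.0513, 0.125]
ee_rot: [0.0, 0.684, 0.73, 0.0]
contact_force: [-2.2, 1.5, 3.3]
width: 0.0151
```

Touched down at strip-top height with about 5 N, so the notch is slightly to one side. I'll slide along the strip.

Request:
servo_tool:
  xyz:
    - [0.0004, 0, 0.0002]
    - [0.0008, 0, 0.0002]
    - [0.0012, 0, 0.0002]
    - [0.0016, 0, 0.0002]
    - [0.002, 0, 0.0002]
    - [0.0024, 0, 0.0002]
    - [0.0028, 0, 0.0002]
    - [0.0032, 0, 0.0002]
    - [0.0036, 0, 0.0002]
    - [0.004, 0, 0.0002]
  turn: [0, 0, 0, 0, 0, 0, 0, 0, 0, 0]

```text
time_s: 10.05
eef_pos: [0.6133, -0.0472, 0.1242]
ee_rot: [-0.0, 0.684, 0.73, -0.0]
contact_force: [-0.2, -0.6, -1.2]
width: 0.0152
```

Request:
servo_tool:
  xyz:
    - [0, 0, 0.0007]
    - [0, 0, 0.0014]
    - [0, 0, 0.0021]
    - [0, 0, 0.0028]
    - [0, 0, 0.0035]
    - [0, 0, 0.0035]
  turn: [0, 0, 0, 0, 0, 0]

```text
time_s: 10.55
eef_pos: [0.6133, -0.0473, 0.1206]
ee_rot: [-0.0, 0.684, 0.73, -0.0]
contact_force: [0.5, 0.2, -1.1]
width: 0.0152
```

Request:
servo_tool:
  xyz:
    - [0, 0, 0.0006]
    - [0, 0, 0.0012]
    - [0, 0, 0.0018]
    - [0, 0, 0.0024]
    - [0, 0, 0.003]
    - [0, 0, 0.003]
    - [0, 0, 0.003]
  turn: [0, 0, 0, 0, 0, 0, 0]

```text
time_s: 11.13
eef_pos: [0.6135, -0.0473, 0.1184]
ee_rot: [-0.0, 0.684, 0.73, 0.0]
contact_force: [-3.6, 1.2, 5.5]
width: 0.0153
```

The hook bottomed out about 6.7 mm below the strip-top contact, so it's in the notch. Now the firm press.

Request:
servo_tool:
  xyz:
    - [0, 0, 0.0003]
    - [0, 0, 0.0006]
    - [0, 0, 0.0006]
    - [0, 0, 0.0006]
    - [0, 0, 0.0006]
  turn: [0, 0, 0, 0, 0]

```text
time_s: 11.55
eef_pos: [0.6134, -0.0473, 0.1184]
ee_rot: [-0.0, 0.684, 0.73, 0.0]
contact_force: [-5.7, 0.8, 11.2]
width: 0.0157
```

Request:
servo_tool:
  xyz:
    - [0, 0, -0.0005]
    - [0, 0, -0.001]
    - [0, 0, -0.0014]
    - [0, 0, -0.0014]
    - [0, 0, -0.0014]
  turn: [0, 0, 0, 0, 0]

```text
time_s: 11.97
eef_pos: [0.6134, -0.0473, 0.1185]
ee_rot: [0.0, 0.684, 0.73, -0.0]
contact_force: [-0.4, -0.0, -1.6]
width: 0.0153
```

Request:
servo_tool:
  xyz:
    - [0, 0, 0]
    - [0, 0, 0]
    - [0, 0, 0]
    - [0, 0, 0]
    - [0, 0, 0]
    - [0, 0, 0]
  turn: [0, 0, 0, 0, 0, 0]
  hand: 0.045
  newtons: 20

```text
time_s: 12.47
eef_pos: [0.6134, -0.0473, 0.1187]
ee_rot: [0.0, 0.684, 0.73, 0.0]
contact_force: [-0.1, -0.1, -0.7]
width: 0.045
```

Request:
servo_tool:
  xyz:
    - [0, 0, -0.002]
    - [0, 0, -0.006]
    - [0, 0, -0.014]
    - [0, 0, -0.026]
    - [0, 0, -0.042]
    - [0, 0, -0.06]
    - [0, 0, -0.08]
    - [0, 0, -0.1]
    - [0, 0, -0.115]
    - [0, 0, -0.12]
    - [0, 0, -0.12]
    - [0, 0, -0.12]
  turn: [0, 0, 0, 0, 0, 0, 0, 0, 0, 0, 0, 0]

```text
time_s: 13.47
eef_pos: [0.6133, -0.0472, 0.2386]
ee_rot: [-0.0, 0.684, 0.73, 0.0]
contact_force: [0.7, -0.1, -1.1]
width: 0.0452
```

Run:
```python
from h import *
np.set_printoptions(precision=4,suppress=True,linewidth=200)
s=state(); print(s['time_s'],s['eef_pos'],s['width'],s['contact_force'])
ims=[]
for n in ('scene','side','wrist'):
    im,d,P=grab(n,n+'3.png'); X=cloud(d,P).reshape(-1,3); X=X[np.isfinite(X[:,2])]
    for lo,hi in((.128,.15),(.137,.15),(.104,.126)):
        m=(abs(X[:,0]-.6134)<.03)&(abs(X[:,1]+.048)<.03)&(X[:,2]>lo)&(X[:,2]<hi)
        if m.sum()>5: print(n,lo,m.sum(),X[m].mean(0),X[m][:,2].max(),cv2.minAreaRect(np.ascontiguousarray(X[m][:,:2],np.float32).reshape(-1,1,2)))
    ims.append(im)
r=lambda a,b,c:cv2.resize(a,(b,c),interpolation=2)
cv2.imwrite('pics/c3.png',np.vstack([np.hstack([r(ims[0][170:260,180:300],400,300),r(ims[1][130:280,190:390],400,300)]),np.hstack([r(ims[2],400,300),r(ims[2][100:325,200:500],400,300)])])[:,:,::-1])
```

```text
13.4667 [ 0.6133 -0.0472  0.2386] 0.04522938064858774 [ 0.6777 -0.0734 -1.1081]
scene 0.128 114 [ 0.6149 -0.0493  0.1397] 0.1458520807750308 ((0.6123501062393188, -0.04895780608057976), (0.01736711896955967, 0.0234952662140131), 2.873521566390991)
scene 0.137 83 [ 0.6134 -0.0491  0.1423] 0.1458520807750308 ((0.6122528314590454, -0.04896092787384987), (0.017058854922652245, 0.023409899324178696), 1.0873099565505981)
scene 0.104 73 [ 0.6194 -0.0488  0.1148] 0.1253370700805852 ((0.6172460913658142, -0.047167204320430756), (0.041856396943330765, 0.01411843579262495), 77.68087768554688)
side 0.128 146 [ 0.6095 -0.0535  0.1393] 0.14566943887299452 ((0.6112454533576965, -0.05179034546017647), (0.015993816778063774, 0.023993883281946182), 4.64596700668335)
side 0.137 105 [ 0.6103 -0.0525  0.142 ] 0.14566943887299452 ((0.611305296421051, -0.05160791426897049), (0.015518739819526672, 0.023486502468585968), 3.752091646194458)
side 0.104 101 [ 0.6078 -0.0555  0.1147] 0.12591932807674275 ((0.6092215776443481, -0.057494789361953735), (0.012849841266870499, 0.03565695881843567), 34.46480941772461)
wrist 0.128 857 [ 0.6114 -0.0474  0.1421] 0.1455402064717846 ((0.611645519733429, -0.04907602816820145), (0.015589938499033451, 0.02391415275633335), 3.7081925868988037)
wrist 0.137 780 [ 0.6115 -0.0483  0.143 ] 0.1455402064717846 ((0.6115795969963074, -0.0490957573056221), (0.015462039969861507, 0.0238770954310894), 3.7332561016082764)
wrist 0.104 163 [ 0.6117 -0.0374  0.1154] 0.12597712329573452 ((0.6109519600868225, -0.031077727675437927), (0.01601962372660637, 0.016473397612571716), 3.3206889629364014)
```

View pics/c3.png

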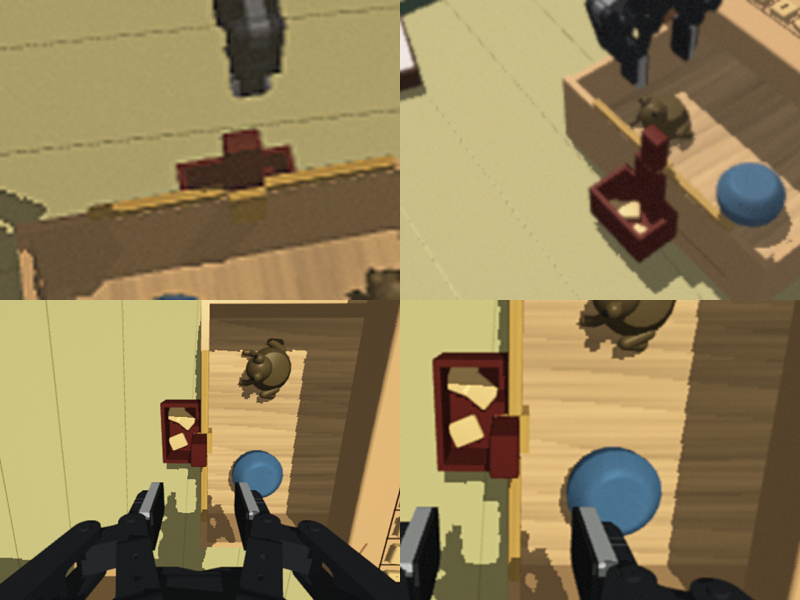

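The tray hangs at the notch with its pocket outside and its tongue inside the wall, and the fingers are well clear. The tab top measures 0.143 m, which is what a seated hook should give (0.095 + 0.048). The frog, incense holder, and kifu block look undisturbed. Handing in.

```bash
python3 -c "
from bench import *
finish_job(); print(state()['time_s'])"
```

```text
the job is handed in; nothing more can be done
the job is handed in; nothing more can be done
```

The tray is hanging by its hook in the notch of the drawer's front rim, pocket on the outside, and I handed the job in at about 13.6 s of the 61 s allowed.

- **Finding the notch:** I pinched the tab and lowered the hook over the rim at about 1 cm/s. It touched the strip top at about 5 N, so I slid it 4 mm along +y until it fell in. It bottomed about 6.7 mm below the strip-top contact, against the 7 mm expected.
- **Pressing home:** The wrist read 11 N upward, so with the tray's weight the drawer took about 12–13 N. There was also a sideways reading of about 6 N during the press, and it disappeared when I eased off.
- **After letting go:** I opened the fingers and retreated 12 cm up. The tab top measured 143 mm on average in the wrist camera, which is what a fully seated hook should give.
- **Other things:** By eye, the frog and incense holder were where they had been. Only a corner of the kifu block was in the last pictures I looked at, and the piece box was out of view. I made no move near either.
- **Disagreements:** The cameras differed by 1–3 mm on positions, within or close to their stated 2 mm calibration. My first guess at the notch was off by a few mm along y, which the slide corrected.

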